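Fit the double lid on the tea tin and take off its outer lid

ROBOT

A 6-joint arm with a two-finger parallel gripper is mounted at the origin on a cart in front of the work surface, level with it; the furniture and walls round the work are solid. World frame = base frame: x ahead of the robot, y to its left, z up, the work surface at z = 0. Lengths are in m, angles in rad, forces in N, time in s.
With the tool pointing down it reaches from about 0.35 to 0.875 m from the base axis. Payload 15.5 kg.
Tool frame: the origin (TCP) lies midway between the tips of the shut fingers; the grasp point (between the pads) lies 19 mm behind it; z points along the fingers, y is the line along which they close (so a half turn about z gives the same grasp; the last joint's range is limited). The gripper opens to 85 mm and grips with 20 to 120 N. Pads are 22 mm wide; open, the fingers measure 114 mm over their backs; the gripper's body (76 mm by 85 mm) begins 54 mm behind the grasp point. The pads swing forward as they close: fully open they stand 13 mm farther back than shut.
Start: joints at [-1.24, 0.494, 1.345, -0, 1.302, -0.096], TCP at [0.258, -0.569, 0.231] pointing down, gripper open.
Joint ranges: [-2.91, 2.91], [-0.82, 2.16], [0.22, 2.67], [-1.22, 4.37], [0.12, 2.79], [-3.08, 3.08]. Speed limits (rad/s): [1.89, 1.89, 2.57, 3.01, 3.01, 3.01].

INTERFACE

Orientations are given as a unit quaternion [w, x, y, z].
In Python, from workcell import r gives the robot as it stands. The module is installed in compiled form; this text tells all that it offers.
- The arm moves only by the shell command python3 -m inch 'ROWS'. ROWS is a JSON object whose one key "increments" holds one flat list of numbers, 7 for each row, row after row: the closure, from 0 (fully open) to 1 (shut), then the shift along the tool's x, y, z in units of 60 mm (1.0 is 60 mm), then the turn, a rotation vector about the tool's x, y, z in rad. A call has 1 to 8 rows; each row shifts and turns the commanded pose from where the row before left it, along the tool's axes as they then stand; what a row does not reach is not made up. A row lasts 1/8 s, in which the tool goes at most 62.5 mm and 10.7 degrees, less where a joint would pass 70% of its speed; a pose out of reach is approached as far as the arm can. A call is refused whole if a number of a shift passes 1 or a number of a turn 0.188, either way. A call with a gripper value outside its range is refused whole. The fingers move at their own pace and stop on an object; the grip force is fixed at half the most. Time passes only in rows, so rows that do not move let the fingers close. It gives the time, the measured TCP pose, the force, the opening and the grip force at its end, in the units of the state.
- r.state(): the state, without advancing time (a new reading comes with each control period).
- r.read_camera(name): name is "scene" or "top"; returns a dict with "img" (384x512x3 uint8, red, green, blue), "fx", "fy", "cx", "cy" (pixels), "dist_coeffs" ([k1, k2, p1, p2, k3] as OpenCV has them; the pictures are not rectified), "camera_from_world" (4x4, takes a point from world to camera coordinates). Camera axes: x right, y up, looking along -z (the intrinsics and any distortion apply to the point x, -y, -z); pixel columns grow to the right and rows downward; lengths in m; the calibration is good to about 2 mm. A picture is of the moment at which its call begins. There is no depth.
- r.finish_job(): hands the job in; it is judged then, once.
Trained networks look in a picture, given as the dict that the camera call returned (one of the last four; its "shot" number tells which), for a name from the list of things; names that differ only in an ending like _2 or _b are one class to them, and where a whole thing is asked for, a point or a joint stands for the part that bears it (a point fixed in the world has none). Each returns a list of dicts, best first, with "p" (0 to 1); they miss things now and then, are a little off and sometimes report something else, mostly with a low value. They report only what shows in the picture. A call takes as long as a camera call. They do not tell look-alikes from the thing itself.
- r.boxes_of(picture, thing): "extent" ([centre column, centre row, width, height] in pixels, round what is visible of it).
- r.spot_point(picture, thing): "location" ([row, column] in pixels: a listed point, or the origin of a listed thing).
The state is a dict: "t": time; "q": joint angles; "qvel": joint speeds; "joint_efforts": joint torques, N m; "eef_pos": TCP position; "orientation": TCP orientation; "contact_force": force on the tool from outside, world axes, zero at the start; "wrist_torque": the same for the moment, N m; "grip_width": opening from 0.0 (shut) to 1.0 (fully open); "grasp_force": force on a finger pad.
Only numpy, scipy, OpenCV 4.12 (cv2) and the standard library are available. Lean on these libraries where they do the work, as an engineer would, in place of code of your own. Each camera call takes 0.05 s, during which the arm holds its last target. There are 200 camera calls.

TASK

Slide the open square tin sideways until its side lies flat against the side of the matching closed tin, with no gap. Then pick up the nested pair of round lids by the wooden knob, keeping them together, lower them onto the mouth of the open tin until the inner lid is fully seated, and let go. Finally take the outer lid alone by its raised collar and lift it straight off, leaving the inner lid seated and undisturbed; finish while still holding the outer lid level, clear above the top of the knob, and leave the other things on the counter where they are.

Things in the scene. Friction and masses are not known exactly. Their poses are not given: they have to be found in the camera images.
- closed_tin: Square steel tin, 110 x 110 mm, double lid on; fixed to the counter at the right (-y) end of the row. Body 70 mm high; lid plate top at 95 mm, collar 113, wooden knob 143. Origin at the centre of its underside, z up; its +y side (plane y = +55 mm in its own frame) is the face the open tin goes against.
- open_tin: Matching square steel tin without lids, loose, 0.5 to 1 kg, 30 to 70 mm to the left (+y) of the closed tin. Body 110 x 110 mm, 70 mm high, flat sides, walls 4 mm; on top a round neck, outer diameter 90 mm, inner 82, rim 85 mm above the counter. Origin at the centre of its underside, axes along its sides, z up.
- inner_lid: Aluminium inner lid, 0.16 kg, first standing on the counter: plug 74 mm diameter, 14 mm deep, chamfered foot; flange 92 mm diameter, 5 mm thick; upright wooden knob, a cylinder of 18 mm diameter, top 72 mm above the origin. Origin: centre of the plug's underside, z up. Seated, the flange rests on the tin's rim and the origin is 71 mm above the tin's; play 4 mm all round.
- outer_lid: Steel outer lid, 0.15 kg, lies loose on the inner lid's flange (4 mm play): plate 106 mm diameter, top 10 mm above the origin; collar round its central hole, outer diameter 48 mm, inner 36, top at 28 mm. The knob stands through it, 30 mm above the collar; lifting the knob carries both lids. Origin: centre of the skirt's underside, z up; nested, 14 mm above the inner lid's.
- purple_cup: Bystander: small purple espresso cup, 65 x 94 x 52 mm, between the tins and the lids, farther back. Leave it alone.
- tea_canister: Bystander: round tin canister with a red lid, 96 mm diameter, 123 mm high, at the left. Leave it alone.
- notebook: Bystander: black notebook, 150 x 105 x 16 mm, lying at the left front. Leave it alone.
- pane_corner (a point): Front foot of the clear end pane of the glass display case: an upright 8 mm sheet that runs back (+x) from this point at constant y, 470 mm high. The case's front panes run from just behind it to the right (-y). Everything handled is in front of the glass; keep the gripper clear of it.
There are look-alikes about, which are no part of the job. There is more than one size of the outer_lid; the job needs the larger.

How it is judged:
By the outcome, as a careful person would: the job done as asked, in the order asked, and still so for the second after the job is handed in, while the arm keeps its last pose, push and grip.
It also fails if it takes over 72 s, if anything falls off the work surface, if the arm or the gripper's body presses on something with over 40 N, if the wrist force passes 120 N, or if a joint passes its speed limit or range.

## Working session

There is one attempt and no reset: what is moved stays moved. The work goes in short steps, Python scripts to look and compute and a shell command to move; the robot and the scene stay as the last step left them, time stands still between calls to the robot, and variables do not carry over. Pictures are saved under pics/ and viewed, at most 10 in all, crops included, and the job is handed in when it is done.

```bash
mkdir -p pics; cat > h.py <<'E'
import numpy as np, cv2
from workcell import r
def ray(p,u,v):
    K=np.array([[p['fx'],0,p['cx']],[0,p['fy'],p['cy']],[0,0,1]])
    x=cv2.undistortPoints(np.array([[[u,v]]],float),K,np.array(p['dist_coeffs'],float))[0,0]
    T=np.array(p['camera_from_world']); d=np.array([x[0],-x[1],-1.])
    R=T[:3,:3]; return -R.T@T[:3,3], R.T@d
def onz(p,u,v,z):
    o,d=ray(p,u,v); return o+d*(z-o[2])/d[2]
def proj(p,X):
    T=np.array(p['camera_from_world']); c=T[:3,:3]@np.array(X,float)+T[:3,3]
    K=np.array([[p['fx'],0,p['cx']],[0,p['fy'],p['cy']],[0,0,1]])
    return cv2.projectPoints(np.array([[c[0],-c[1],-c[2]]]),np.zeros(3),np.zeros(3),K,np.array(p['dist_coeffs'],float))[0][0,0]
def save(p,n): cv2.imwrite('pics/'+n+'.png',p['img'][:,:,::-1])
E
python3 - <<'E'
from h import *
np.set_printoptions(precision=3,suppress=True)
s=r.state();print(s)
for c in('scene','top'):
    p=r.read_camera(c);save(p,c+'0');print(c,ray(p,256,192)[0],p['fx'])
    for t in('closed_tin','open_tin','inner_lid','outer_lid','purple_cup','tea_canister','notebook','pane_corner'):
        for d in r.spot_point(p,t)[:4]:
            v,u=d['location']; print(t,round(d['p'],2),round(u),round(v),onz(p,u,v,{'outer_lid':.014}.get(t,0)))
E
```

```text
{'t': 0.0, 'q': array([-1.24 ,  0.494,  1.346,  0.   ,  1.303, -0.095]), 'qvel': array([ 0.001, -0.   , -0.001,  0.   ,  0.002,  0.   ]), 'joint_efforts': array([  0.004, -88.213, -38.387,   0.   ,   0.01 ,  -0.   ]), 'eef_pos': array([ 0.258, -0.569,  0.231]), 'orientation': array([-0.001,  0.977,  0.211, -0.   ]), 'contact_force': array([-0.218, -0.341, -0.214]), 'wrist_torque': array([-0.006, -0.003, -0.031]), 'grasp_force': 0.0, 'grip_width': 0.9973778942192879}
scene [0.202 0.751 0.976] 410.19374842752
closed_tin 0.8 324 141 [ 0.453 -0.314  0.   ]
open_tin 0.84 302 173 [ 0.465 -0.138  0.   ]
open_tin 0.59 244 270 [0.471 0.263 0.   ]
inner_lid 0.57 247 276 [ 0.456  0.276 -0.   ]
inner_lid 0.33 242 211 [0.569 0.088 0.   ]
inner_lid 0.16 322 140 [ 0.459 -0.316 -0.   ]
outer_lid 0.84 243 270 [0.469 0.272 0.014]
outer_lid 0.69 203 247 [0.601 0.257 0.014]
purple_cup 0.73 241 210 [0.572 0.088 0.   ]
tea_canister 0.94 167 282 [0.638 0.382 0.   ]
notebook 0.95 221 314 [0.467 0.398 0.   ]
pane_corner 0.55 240 194 [0.605 0.033 0.   ]
top [0.263 0.032 1.689] 497.5667050731274
closed_tin 0.87 359 220 [ 0.45 -0.33  0.  ]
open_tin 0.83 310 217 [ 0.464 -0.16   0.   ]
inner_lid 0.42 182 218 [0.467 0.281 0.   ]
outer_lid 0.97 189 182 [0.588 0.254 0.014]
outer_lid 0.67 185 220 [0.458 0.266 0.014]
purple_cup 0.58 238 187 [0.571 0.087 0.   ]
tea_canister 0.7 151 171 [0.634 0.392 0.   ]
notebook 0.83 151 219 [0.467 0.388 0.   ]
pane_corner 0.96 255 180 [0.597 0.026 0.   ]
```

View pics/scene0.png

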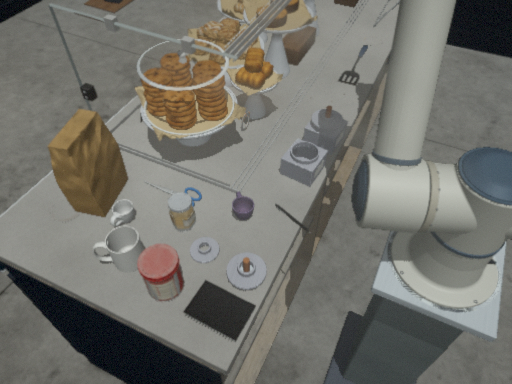

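View pics/top0.png

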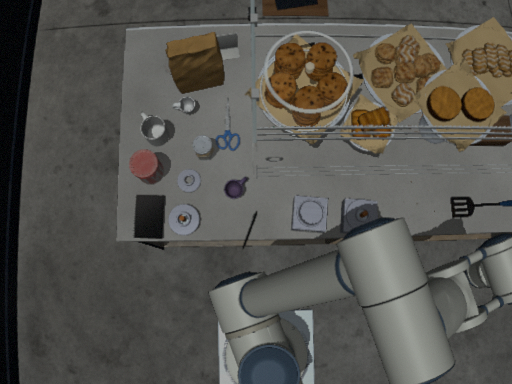

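The scene view shows the tins at about (302,160) and (325,125), the nested lids at (246,268), and the small look-alike lid at (203,248). The top view shows the open tin at (311,213), the closed tin at (360,213), and the lids at (183,219). I'll enlarge these areas to measure them.

```bash
python3 - <<'E'
from h import *
a=cv2.imread('pics/top0.png');b=cv2.imread('pics/scene0.png')
def c(i,x,y,w,h,k): return cv2.resize(i[y:y+h,x:x+w],None,fx=k,fy=k,interpolation=cv2.INTER_CUBIC)
o=np.zeros((600,800,3),np.uint8)
o[:300,:500]=c(a,285,185,100,60,5)
o[:300,500:]=c(a,155,190,60,60,5)
o[300:,:450]=c(b,275,100,90,60,5)
A=c(b,275,100,75,90,300/90)
o[300:,:450]=0
o[300:,:250]=A
o[300:,260:560]=c(b,216,240,60,60,5)
cv2.imwrite('pics/crop1.png',o)
E
```

```text
(no output)
```

View pics/crop1.png

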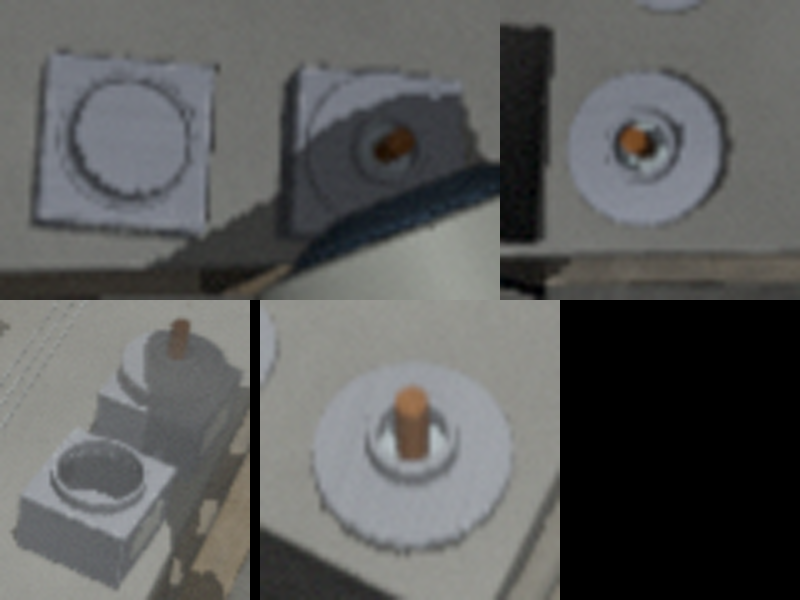

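```bash
python3 - <<'E'
from h import *
np.set_printoptions(precision=4,suppress=True)
P=r.read_camera('top');S=r.read_camera('scene')
t=lambda x,y,z:onz(P,285+(x+.5)/5-.5,185+(y+.5)/5-.5,z)
s=lambda x,y,z:onz(S,275+x*.3-.35,100+(y-300)*.3-.35,z)
C=np.array([t(*c,.07) for c in((50,53),(215,66),(205,233),(35,222))]);print(C,C.mean(0))
D=np.array([s(*c,.07) for c in((22,495),(80,430),(178,465),(122,520))]);print(D,D.mean(0))
for Q in(C,D):
    e=np.roll(Q,-1,0)-Q;print(np.linalg.norm(e,axis=1),np.degrees(np.arctan2(e[:,1],e[:,0])))
print('rim',t(131,139,.085),s(98,472,.085))
print('closed',[t(*c,.07) for c in((303,68),(462,80),(290,232))],'knob',t(395,145,.143),s(181,324,.143))
l=lambda x,y,z:onz(P,155+(x-499.5)/5-.5,190+(y+.5)/5-.5,z)
m=lambda x,y,z:onz(S,216+(x-259.5)/5-.5,240+(y-299.5)/5-.5,z)
print('lid top',l(646,147,.024),'knob',l(632,137,.072),'collar',l(646,144,.042)); print('scene plate',m(412,450,.024),m(412,400,.072),m(412,438,.042))
E
```

```text
[[ 0.5285 -0.1033  0.07  ]
 [ 0.5177 -0.2127  0.07  ]
 [ 0.4071 -0.2016  0.07  ]
 [ 0.4167 -0.0901  0.07  ]] [ 0.4675 -0.1519  0.07  ]
[[ 0.5264 -0.1034  0.07  ]
 [ 0.5115 -0.2107  0.07  ]
 [ 0.4088 -0.206   0.07  ]
 [ 0.4307 -0.1141  0.07  ]] [ 0.4694 -0.1585  0.07  ]
[0.1099 0.1112 0.112  0.1125] [-95.6151 174.2828  85.0372  -6.7482]
[0.1083 0.1028 0.0945 0.0964] [-97.9211 177.351   76.6388   6.356 ]
rim [ 0.4682 -0.1532  0.085 ] [ 0.4694 -0.1483  0.085 ]
closed [array([ 0.5152, -0.2717,  0.07  ]), array([ 0.505 , -0.3793,  0.07  ]), array([ 0.4064, -0.258 ,  0.07  ])] knob [ 0.4534 -0.3149  0.143 ] [ 0.4558 -0.3171  0.143 ]
lid top [0.4612 0.2695 0.024 ] knob [0.4622 0.2719 0.072 ] collar [0.4611 0.2669 0.042 ]
scene plate [0.4604 0.2725 0.024 ] [0.4603 0.2711 0.072 ] [0.4586 0.2753 0.042 ]
```

The crops show that both tins are turned about −5.7°. The open tin is centred at (0.468, −0.152), the closed tin at (0.455, −0.316) and the lids at (0.461, 0.271), which agrees with the sizes given. I'll push the tin with the spread fingers lined up along its left face.

```bash
python3 -m inch '{"increments":[0.2,0,0,0,0,0,-0.174, 0.2,0,0,0,0,0,-0.174, 0.2,0,0,0,0,0,-0.174, 0.2,0,0,0,0,0,-0.174, 0.2,0,0,0,0,0,-0.174, 0.2,0,0,0,0,0,-0.174, 0.2,0.7,0.2,0,0,0,0, 0.2,0.7,0.2,0,0,0,0]}'
python3 -m inch '{"increments":[0.2,0.8,0.26,0,0,0,0, 0.2,0.8,0.26,0,0,0,0, 0.2,0.8,0.26,0,0,0,0, 0.2,0.8,0.26,0,0,0,0, 0.2,0.8,0.26,0,0,0,0, 0.2,0.8,0.26,0,0,0,0, 0.2,0.8,0.26,0,0,0,0, 0.2,0,0,0,0,0,0]}'
cat >> h.py <<'E'
def to(x,y,z,head=None):
    from scipy.spatial.transform import Rotation as Ro
    s=r.state();q=s['orientation'];R=Ro.from_quat(np.r_[q[1:],q[0]]).as_matrix()
    d=R.T@(np.array([x,y,z])-s['eef_pos'])/.06
    h=np.degrees(np.arctan2(R[1,0],R[0,0]))
    print('t',round(s['t'],2),'pos',s['eef_pos'].round(4),'head',round(h,2),'zaxis',R[:,2].round(4),'F',s['contact_force'].round(1),'w',round(s['grip_width'],3),'g',round(s['grasp_force'],1),'\nshift',d.round(3), 'turn',None if head is None else round(np.radians(h-head),4))
E
python3 -c "
from h import *
to(.4766,-.0664,.03,84.3)"
```

```text
t: 2.0
eef_pos: [0.2906, -0.4872, 0.2311]
orientation: [-0.0, 0.742, 0.67, 0.0]
contact_force: [0.8, -0.7, 0.2]
grip_width: 0.801
grasp_force: 0.0
t: 3.0
eef_pos: [0.4339, -0.1621, 0.2314]
orientation: [-0.0, 0.741, 0.672, 0.0]
contact_force: [-0.8, 0.2, -0.4]
grip_width: 0.8
grasp_force: 0.0
t 3.0 pos [ 0.4339 -0.1621  0.2314] head 84.44 zaxis [ 3.e-04  3.e-04 -1.e+00] F [-0.8  0.2 -0.4] w 0.8 g 0.0 
shift [1.656 0.553 3.358] turn 0.0024
```

```bash
python3 -m inch '{"increments":[0.2,0.55,0.18,0,0,0,0, 0.2,0.55,0.18,0,0,0,0, 0.2,0.55,0.19,0,0,0,0, 0.2,0,0,0.8,0,0,0, 0.2,0,0,0.8,0,0,0, 0.2,0,0,0.8,0,0,0, 0.2,0,0,0.7,0,0,0, 0.2,0,0,0.25,0,0,0]}'
python3 - <<'E'
from h import *
to(.4716,-.1162,.03,84.3)
p=r.read_camera('top');print(r.boxes_of(p,'open_tin')[:2],r.boxes_of(p,'closed_tin')[:2]);save(p,'top1');q=r.read_camera('scene')
def c(i,x,y,w,h,k): return cv2.resize(i[y:y+h,x:x+w,::-1],None,fx=k,fy=k,interpolation=cv2.INTER_CUBIC)
cv2.imwrite('pics/c2.png',np.hstack([c(p['img'],285,180,100,70,5),c(q['img'],270,100,60,70,5)]))
E
```

```text
t: 4.0
eef_pos: [0.4748, -0.0702, 0.0281]
orientation: [-0.001, 0.742, 0.67, -0.001]
contact_force: [-0.8, -0.3, -0.6]
grip_width: 0.796
grasp_force: 0.0
t 4.0 pos [ 0.4748 -0.0702  0.0281] head 84.18 zaxis [-2.7e-03  6.0e-04 -1.0e+00] F [-0.8 -0.3 -0.6] w 0.796 g 0.0 
shift [-0.768  0.025 -0.031] turn -0.0022
[] [{'extent': [358.7, 217.4, 33.4, 33.7], 'p': 0.7}]
```

View pics/c2.png

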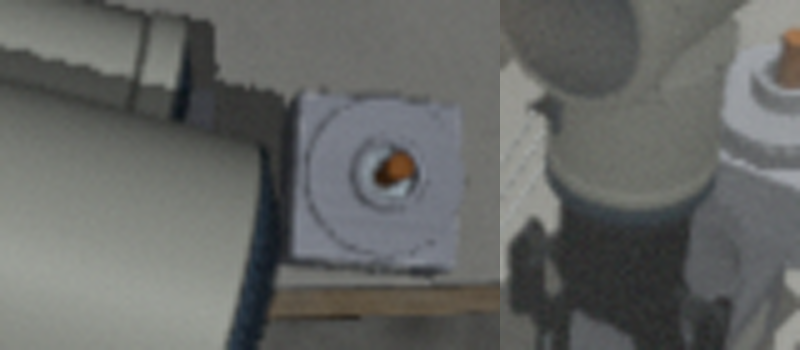

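The closed tin now shows fully; its top-face corners in the crop are about (303,92), (463,106), (453,270) and (293,260). I'll start the push.

```bash
python3 - <<'E'
from h import *
np.set_printoptions(precision=4,suppress=True)
P=r.read_camera('top')
C=np.array([onz(P,285+(x+.5)/5-.5,180+(y+.5)/5-.5,.07) for x,y in((303,92),(463,106),(453,270),(293,260))]);print(C,C.mean(0))
e=np.roll(C,-1,0)-C;print(np.linalg.norm(e,axis=1),np.degrees(np.arctan2(e[:,1],e[:,0])))
print(onz(P,285+400/5-.4,180+165/5-.4,.143))
E
python3 -m inch '{"increments":[0.2,-0.15,0,0,0,0,0, 0.2,-0.15,0,0,0,0,0, 0.2,-0.15,0,0,0,0,0, 0.2,-0.15,0,0,0,0,0, 0.2,-0.15,0,0,0,0,0, 0.2,-0.15,0,0,0,0,0]}'
python3 -c "
from h import *
to(.469,-.141,.03,84.3)"
```

```text
[[ 0.5159 -0.2717  0.07  ]
 [ 0.5043 -0.38    0.07  ]
 [ 0.3949 -0.3672  0.07  ]
 [ 0.4043 -0.26    0.07  ]] [ 0.4549 -0.3197  0.07  ]
[0.1089 0.1102 0.1076 0.1122] [-96.11   173.3161  84.9685  -6.0211]
[ 0.4565 -0.3183  0.143 ]
t: 5.0
eef_pos: [0.4703, -0.1239, 0.0306]
orientation: [0.0, 0.742, 0.67, 0.0]
contact_force: [1.1, 5.9, 4.1]
grip_width: 0.801
grasp_force: 3.0
t 5.0 pos [ 0.4703 -0.1239  0.0306] head 84.19 zaxis [ 3.e-04  2.e-04 -1.e+00] F [1.1 5.9 4.1] w 0.801 g 3.0 
shift [-0.286  0.007  0.01 ] turn -0.0019
```

```bash
python3 -m inch '{"increments":[0.2,-0.08,0,0,0,0,0, 0.2,-0.08,0,0,0,0,0, 0.2,-0.06,0,0,0,0,0]}'; python3 -m inch '{"increments":[0.2,-0.04,0,0,0,0,0, 0.2,-0.03,0,0,0,0,0]}';python3 -m inch '{"increments":[0.2,-0.03,0,0,0,0,0, 0.2,-0.03,0,0,0,0,0]}'
```

```text
t: 5.38
eef_pos: [0.4689, -0.1368, 0.0305]
orientation: [-0.0, 0.742, 0.67, 0.0]
contact_force: [0.7, 5.7, 4.5]
grip_width: 0.803
grasp_force: 3.0
t: 5.62
eef_pos: [0.4685, -0.1408, 0.0305]
orientation: [-0.0, 0.742, 0.67, 0.0]
contact_force: [-0.4, 6.2, 4.5]
grip_width: 0.802
grasp_force: 3.0
t: 5.88
eef_pos: [0.4681, -0.1444, 0.0305]
orientation: [-0.0, 0.742, 0.67, 0.0]
contact_force: [0.7, 5.9, 4.4]
grip_width: 0.797
grasp_force: 3.0
```

```bash
for i in 1; do python3 -m inch '{"increments":[0.2,-0.03,0,0,0,0,0, 0.2,-0.02,0,0,0,0,0]}'; python3 -m inch '{"increments":[0.2,-0.03,0,0,0,0,0]}'; python3 -m inch '{"increments":[0.2,-0.03,0,0,0,0,0]}'; done
```

```text
t: 6.12
eef_pos: [0.468, -0.1445, 0.0305]
orientation: [-0.001, 0.742, 0.67, 0.001]
contact_force: [17.2, 56.2, 10.6]
grip_width: 0.803
grasp_force: 28.8
t: 6.25
eef_pos: [0.4679, -0.1446, 0.0305]
orientation: [-0.002, 0.742, 0.67, 0.002]
contact_force: [27.5, 85.5, 15.3]
grip_width: 0.807
grasp_force: 43.8
t: 6.38
eef_pos: [0.4678, -0.1447, 0.0305]
orientation: [-0.003, 0.742, 0.67, 0.003]
contact_force: [34.2, 108.5, 17.1]
grip_width: 0.8
grasp_force: 56.1
```

The tin is hard against the closed tin, so I'll back off and look.

```bash
python3 -m inch '{"increments":[0.2,0.1,0,0,0,0,0, 0.2,0.2,0,0,0,0,0, 0.2,0.5,0,0,0,0,0, 0.2,0.6,0,-0.4,0,0,0, 0.2,0.8,0,-0.8,0,0,0, 0.2,0.9,0,-0.9,0,0,0, 0.2,0.9,0,0,0,0,0, 0.2,0.9,0,0,0,0,0]}'
python3 - <<'E'
from h import *
to(.461,.271,.14,84.3)
p=r.read_camera('top');q=r.read_camera('scene')
print([ (d['p'],d['location']) for d in r.spot_point(p,'open_tin')[:2]])
def c(i,x,y,w,h,k): return cv2.resize(i[y:y+h,x:x+w,::-1],None,fx=k,fy=k,interpolation=cv2.INTER_CUBIC)
o=np.zeros((480,800,3),np.uint8);o[:,:]=0
o[:350,:450]=c(p['img'],295,180,90,70,5);o[:480,450:800]=c(q['img'],285,95,70,96,5)
cv2.imwrite('pics/c3.png',o)
E
```

```text
t: 7.38
eef_pos: [0.4962, 0.1297, 0.1435]
orientation: [0.001, 0.742, 0.67, 0.001]
contact_force: [0.8, 0.4, -0.3]
grip_width: 0.803
grasp_force: 0.0
t 7.38 pos [0.4962 0.1297 0.1435] head 84.17 zaxis [ 0.0018 -0.     -1.    ] F [ 0.8  0.4 -0.3] w 0.803 g 0.0 
shift [ 2.283 -0.823  0.057] turn -0.0023
[(0.89, [220.0, 324.9])]
```

View pics/c3.png

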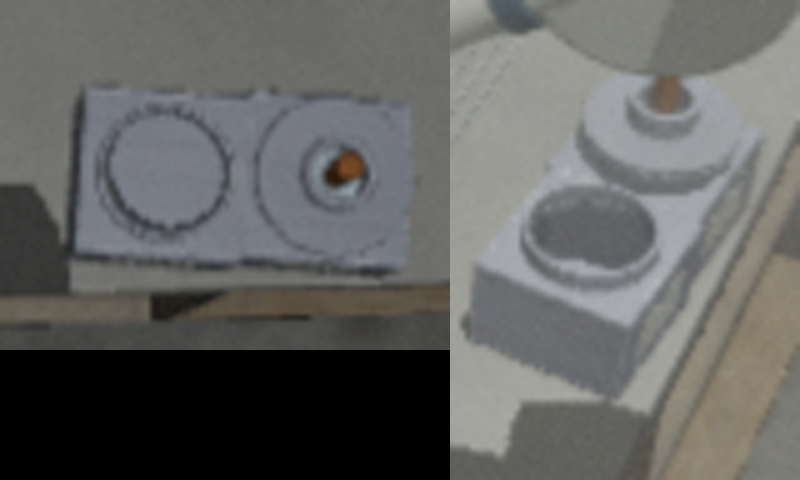

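The tins are now flush, with their faces meeting along the line (253,97)–(240,265) in the crop. The neck's mouth is centred at about (167,169). Next I'll go to the lids.

```bash
python3 - <<'E'
from h import *
np.set_printoptions(precision=4,suppress=True)
P=r.read_camera('top');S=r.read_camera('scene')
f=lambda x,y,z:onz(P,295+(x+.5)/5-.5,180+(y+.5)/5-.5,z)
g=lambda x,y,z:onz(S,285+(x-449.5)/5-.5,95+(y+.5)/5-.5,z)
print('rim',f(167.5,169,.085),g(592,229,.085))
C=np.array([f(*c,.07) for c in((85,88),(253,97),(240,265),(73,255))]);print(C,C.mean(0))
E
python3 -m inch '{"increments":[0.3,0.57,-0.2,0,0,0,0, 0.3,0.57,-0.2,0,0,0,0, 0.3,0.57,-0.2,0,0,0,0, 0.3,0.57,-0.22,0,0,0,0, 0.3,0,0,0.3,0,0,0, 0.3,0,0,0,0,0,0]}'
python3 - <<'E'
from h import *
to(.461,.271,.045,84.3)
p=r.read_camera('top');q=r.read_camera('scene')
def c(i,x,y,w,h,k): return cv2.resize(i[y:y+h,x:x+w,::-1],None,fx=k,fy=k,interpolation=cv2.INTER_CUBIC)
cv2.imwrite('pics/c4.png',np.hstack([c(p['img'],150,180,75,75,5),c(q['img'],205,225,80,75,5)]))
E
```

```text
rim [ 0.4638 -0.21    0.085 ] [ 0.4621 -0.2073  0.085 ]
[[ 0.5207 -0.1595  0.07  ]
 [ 0.5126 -0.2716  0.07  ]
 [ 0.4011 -0.2578  0.07  ]
 [ 0.4103 -0.1476  0.07  ]] [ 0.4612 -0.2091  0.07  ]
t: 8.38
eef_pos: [0.4602, 0.2679, 0.1238]
orientation: [-0.0, 0.742, 0.67, -0.001]
contact_force: [-0.3, 0.6, 0.3]
grip_width: 0.7
grasp_force: 0.0
t 8.38 pos [0.4602 0.2679 0.1238] head 84.15 zaxis [-0.0022 -0.0012 -1.    ] F [-0.3  0.6  0.3] w 0.7 g 0.0 
shift [0.054 0.01  1.313] turn -0.0026
```

View pics/c4.png

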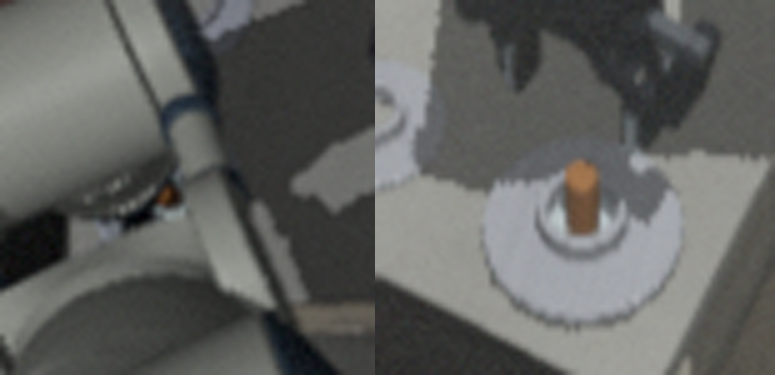

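The knob stands at about (583,195), below the open fingers, and the path down is clear. I'll descend and grip it.

```bash
python3 -m inch '{"increments":[0.3,0.05,0.01,0.4,0,0,0, 0.3,0,0,0.4,0,0,0, 0.3,0,0,0.35,0,0,0, 0.4,0,0,0.13,0,0,0, 0.8,0,0,0,0,0,0, 1,0,0,0,0,0,0, 1,0,0,0,0,0,0, 1,0,0,0,0,0,0]}';python3 -m inch '{"increments":[1,0,0,0,0,0,0, 1,0,0,0,0,0,0]}'; python3 -c "
from h import *
to(.463,-.209,.16)"
```

```text
t: 9.48
eef_pos: [0.4619, 0.2722, 0.0486]
orientation: [0.0, 0.742, 0.671, 0.0]
contact_force: [-1.8, -1.7, 8.9]
grip_width: 0.185
grasp_force: 59.5
t: 9.72
eef_pos: [0.462, 0.2722, 0.0486]
orientation: [0.0, 0.742, 0.671, 0.0]
contact_force: [-0.8, -2.3, 8.0]
grip_width: 0.186
grasp_force: 59.5
t 9.72 pos [0.462  0.2722 0.0486] head 84.22 zaxis [ 1.e-03  3.e-04 -1.e+00] F [-0.8 -2.3  8. ] w 0.186 g 59.5 
shift [-7.977  0.827 -1.859] turn None
```

```bash
python3 -m inch '{"increments":[1,0,0,-0.15,0,0,0, 1,0,0,-0.4,0,0,0, 1,0,0,-0.6,0,0,0, 1,0,0,-0.6,0,0,0, 1,0,0,-0.15,0,0,0, 1,0,0,0,0,0,0]}'; python3 - <<'E'
from h import *
to(.463,-.209,.16)
q=r.read_camera('scene')
cv2.imwrite('pics/c5.png',cv2.resize(q['img'][190:310,180:300,::-1],None,fx=5,fy=5,interpolation=cv2.INTER_CUBIC))
E
```

```text
t: 10.48
eef_pos: [0.4616, 0.2722, 0.162]
orientation: [0.0, 0.742, 0.671, 0.0]
contact_force: [0.8, -0.6, -3.5]
grip_width: 0.191
grasp_force: 59.2
t 10.47 pos [0.4616 0.2722 0.162 ] head 84.22 zaxis [ 5.e-04  3.e-04 -1.e+00] F [ 0.8 -0.6 -3.5] w 0.191 g 59.2 
shift [-7.977  0.832  0.03 ] turn None
```

View pics/c5.png

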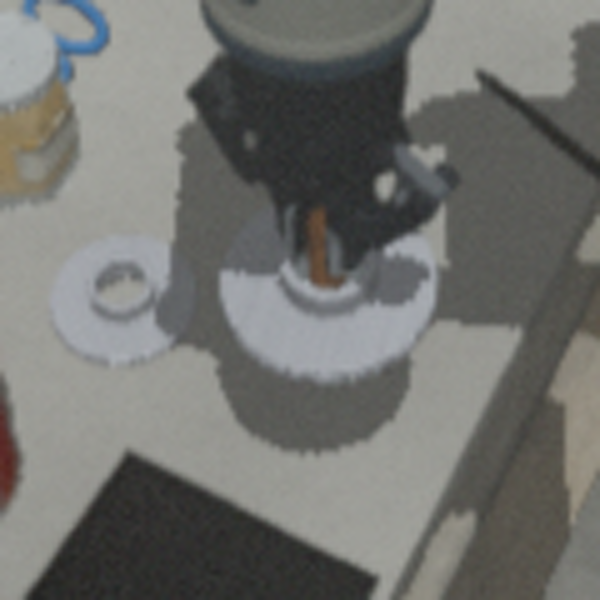

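The lift succeeded: both lids are level in the gripper, with the plate centred at about (328,295), and the small lid was left alone. I'll move them over to the tin.

```bash
python3 -m inch '{"increments":[1,-0.3,0.03,0,0,0,0, 1,-0.6,0.06,0,0,0,0, 1,-0.8,0.08,0,0,0,0, 1,-0.8,0.08,0,0,0,0, 1,-0.8,0.08,0,0,0,0, 1,-0.8,0.08,0,0,0,0, 1,-0.8,0.08,0,0,0,0, 1,-0.8,0.08,0,0,0,0]}'; python3 -m inch '{"increments":[1,-0.8,0.08,0,0,0,0, 1,-0.7,0.08,0,0,0,0, 1,-0.5,0.08,0,0,0,0, 1,-0.25,0.02,0,0,0,0, 1,0,0,0,0,0,0, 1,0,0,0,0,0,0]}'; python3 - <<'E'
from h import *
to(.463,-.209,.15,84.3)
q=r.read_camera('scene')
cv2.imwrite('pics/c6.png',cv2.resize(q['img'][90:200,270:380,::-1],None,fx=5.4,fy=5.4,interpolation=cv2.INTER_CUBIC))
s=r.state()['eef_pos'];z=s[2]-.0486
for n,h in(('plate',.024),('collar',.042)):
  for a,R in(('c',0),('+x',1),('-x',-1),('+y',2),('-y',-2)):
    R_=.053 if n=='plate' else .024
    X=[s[0]+(R_*R if abs(R)==1 else 0),s[1]+(R_*R/2 if abs(R)==2 else 0),z+h]
    u=proj(q,X);print(n,a,((u-[270,90]+.5)*5.4).round(0))
print('rim',((proj(q,[.463,-.209,.085])-[270,90]+.5)*5.4).round())
E
```

```text
t: 11.52
eef_pos: [0.4599, -0.0736, 0.161]
orientation: [-0.001, 0.742, 0.67, -0.001]
contact_force: [1.9, -0.2, -2.6]
grip_width: 0.183
grasp_force: 59.2
t: 12.28
eef_pos: [0.4625, -0.2065, 0.1615]
orientation: [-0.001, 0.742, 0.671, -0.0]
contact_force: [0.0, -0.3, -2.7]
grip_width: 0.188
grasp_force: 59.2
t 12.28 pos [ 0.4625 -0.2065  0.1615] head 84.23 zaxis [-9.e-04  8.e-04 -1.e+00] F [ 0.  -0.3 -2.7] w 0.188 g 59.2 
shift [-0.04   0.012  0.192] turn -0.0012
plate c [243. 208.]
plate +x [158. 181.]
plate -x [331. 235.]
plate +y [210. 264.]
plate -y [275. 154.]
collar c [247. 183.]
collar +x [207. 171.]
collar -x [287. 196.]
collar +y [232. 209.]
collar -y [262. 159.]
rim [235. 273.]
```

View pics/c6.png

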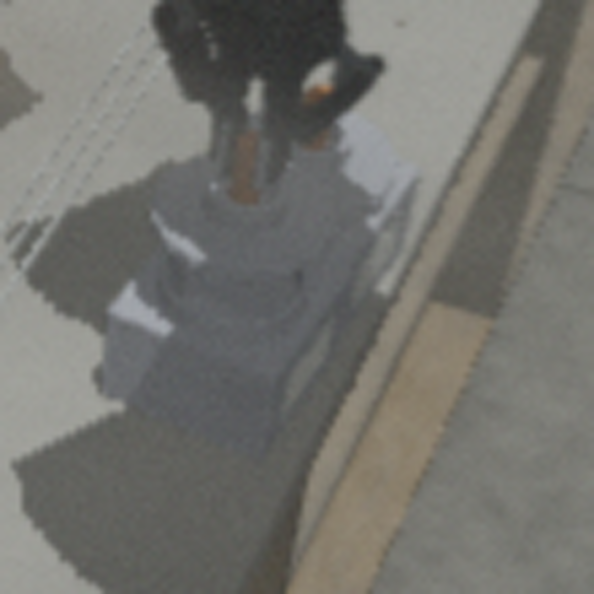

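The lids hang over the mouth, with the knob near (243,170) and the collar as predicted. I'll lower them while watching the force.

```bash
python3 -m inch '{"increments":[1,-0.04,0.01,0,0,0,0, 1,0,0,0.25,0,0,0, 1,0,0,0.15,0,0,0, 1,0,0,0,0,0,0]}'; python3 -m inch '{"increments":[1,0,0,0.08,0,0,0, 1,0,0,0.08,0,0,0]}'; python3 -m inch '{"increments":[1,0,0,0.05,0,0,0, 1,0,0,0.05,0,0,0]}'
```

```text
t: 12.82
eef_pos: [0.4631, -0.2095, 0.1374]
orientation: [-0.001, 0.742, 0.671, -0.0]
contact_force: [0.8, 0.1, -2.3]
grip_width: 0.186
grasp_force: 59.3
t: 13.08
eef_pos: [0.4636, -0.2099, 0.1283]
orientation: [0.0, 0.742, 0.671, 0.0]
contact_force: [0.6, 0.4, -3.1]
grip_width: 0.189
grasp_force: 59.3
t: 13.32
eef_pos: [0.4634, -0.2099, 0.1221]
orientation: [0.0, 0.742, 0.671, -0.0]
contact_force: [0.1, -0.0, -2.7]
grip_width: 0.186
grasp_force: 59.3
```

```bash
python3 -m inch '{"increments":[1,0,0,0.03,0,0,0, 1,0,0,0.01,0,0,0]}'; python3 -m inch '{"increments":[1,0,0,0.02,0,0,0, 1,0,0,0,0,0,0]}'
```

```text
t: 13.58
eef_pos: [0.4634, -0.2099, 0.1198]
orientation: [-0.0, 0.742, 0.671, -0.0]
contact_force: [-2.0, -0.6, 1.1]
grip_width: 0.183
grasp_force: 59.7
t: 13.82
eef_pos: [0.4633, -0.2099, 0.1195]
orientation: [0.0, 0.742, 0.671, -0.0]
contact_force: [-6.4, 3.6, 16.9]
grip_width: 0.188
grasp_force: 61.6
```

It seated at 0.1195, as predicted. I'll release it.

```bash
python3 -m inch '{"increments":[1,0,0,-0.03,0,0,0, 0.7,0,0,0,0,0,0, 0.4,0,0,0,0,0,0, 0.2,0,0,0,0,0,0, 0.2,0,0,-0.5,0,0,0, 0.2,0,0,-0.5,0,0,0, 0.2,0.8,0,-0.8,0,0,0, 0.2,0.9,0,-0.5,0,0,0]}'; python3 -m inch '{"increments":[0.2,0.9,0,0,0,0,0, 0.2,0.9,0,0,0,0,0, 0.2,0,0,0,0,0,0]}'; python3 - <<'E'
from h import *
to(.463,-.209,.15,84.3)
p=r.read_camera('top');q=r.read_camera('scene')
for P,n in((p,'p'),(q,'q')):
  print([(d['p'],onz(P,d['location'][1],d['location'][0],.085)) for d in r.spot_point(P,'outer_lid')[:4]])
def c(i,x,y,w,h,k): return cv2.resize(i[y:y+h,x:x+w,::-1],None,fx=k,fy=k,interpolation=cv2.INTER_CUBIC)
o=np.zeros((480,800,3),np.uint8)
o[:350,:450]=c(p['img'],295,180,90,70,5);o[:480,450:800]=c(q['img'],285,95,70,96,5)
cv2.imwrite('pics/c7.png',o)
E
```

```text
t: 14.82
eef_pos: [0.4738, -0.1118, 0.2564]
orientation: [0.001, 0.743, 0.67, 0.0]
contact_force: [0.6, -0.3, -0.2]
grip_width: 0.801
grasp_force: 0.0
t: 15.2
eef_pos: [0.4841, -0.0016, 0.2547]
orientation: [-0.0, 0.74, 0.672, 0.0]
contact_force: [-0.4, -0.6, -0.2]
grip_width: 0.8
grasp_force: 0.0
t 15.2 pos [ 0.4841 -0.0016  0.2547] head 84.45 zaxis [ 1.e-04  5.e-04 -1.e+00] F [-0.4 -0.6 -0.2] w 0.8 g 0.0 
shift [-3.475 -0.017  1.744] turn 0.0027
[(0.92, array([0.58167152, 0.24355799, 0.085     ])), (0.86, array([ 0.4653961 , -0.21133855,  0.085     ]))]
[(0.78, array([0.56213392, 0.28918839, 0.085     ])), (0.63, array([ 0.45680559, -0.22033497,  0.085     ]))]
```

View pics/c7.png

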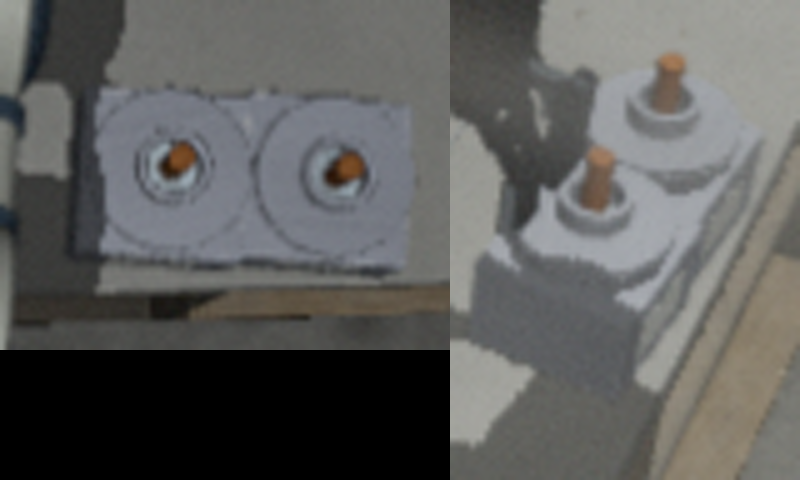

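Both lids sit level on the open tin, matching the closed tin's height. The collar is at about (173,166) in the top crop and (595,205) in the scene crop. I'll work out its position.

```bash
python3 - <<'E'
from h import *
np.set_printoptions(precision=4,suppress=True)
P=r.read_camera('top');S=r.read_camera('scene')
f=lambda x,y,z:onz(P,295+(x+.5)/5-.5,180+(y+.5)/5-.5,z)
g=lambda x,y,z:onz(S,285+(x-449.5)/5-.5,95+(y+.5)/5-.5,z)
print('plate',f(173.5,169,.095),'collar',f(173,166,.113),g(595,201,.113),'knob',f(183,158,.143),g(600,157,.143))
print('check closed: collar',f(337,173,.113),g(663,102,.113),'knob',f(347,166,.143),g(671,63,.143))
to(.463,-.21,.16,84.3)
E
```

```text
plate [ 0.4624 -0.2124  0.095 ] collar [ 0.4621 -0.2094  0.113 ] [ 0.4614 -0.2022  0.113 ] knob [ 0.4633 -0.2114  0.143 ] [ 0.4641 -0.2084  0.143 ]
check closed: collar [ 0.4552 -0.3162  0.113 ] [ 0.4558 -0.3127  0.113 ] knob [ 0.4559 -0.3163  0.143 ] [ 0.4556 -0.3152  0.143 ]
t 15.5 pos [ 0.4842 -0.0057  0.2546] head 84.13 zaxis [-0.0001 -0.0001 -1.    ] F [0.1 0.3 0.1] w 0.8 g 0.0 
shift [-3.423 -0.003  1.577] turn -0.003
```

```bash
python3 -m inch '{"increments":[0.2,-0.6,0,0,0,0,0, 0.2,-0.85,0,0,0,0,0, 0.2,-0.85,0,0,0,0,0, 0.2,-0.7,0,0,0,0,0, 0.2,-0.4,0,0,0,0,0, 0.2,0,0,0.4,0,0,0, 0.2,0,0,0.5,0,0,0, 0.2,0,0,0,0,0,0]}'; python3 -c "
from h import *
to(.462,-.2085,.097,84.3)"
```

```text
t: 16.5
eef_pos: [0.4623, -0.2079, 0.1992]
orientation: [-0.002, 0.742, 0.67, -0.001]
contact_force: [0.6, 0.5, 0.4]
grip_width: 0.802
grasp_force: 0.0
t 16.5 pos [ 0.4623 -0.2079  0.1992] head 84.13 zaxis [-0.0033  0.0019 -1.    ] F [0.6 0.5 0.4] w 0.802 g 0.0 
shift [-0.013  0.002  1.704] turn -0.003
```

```bash
python3 -m inch '{"increments":[0.2,0,0,0.45,0,0,0, 0.2,0,0,0.45,0,0,0, 0.2,0,0,0.35,0,0,0, 0.2,0,0,0.25,0,0,0, 0.2,0,0,0.1,0,0,0, 0.2,0,0,0.06,0,0,0, 0.2,0,0,0,0,0,0]}'; python3 -c "
from h import *
to(.462,-.2085,.097,84.3)"
```

```text
t: 17.38
eef_pos: [0.4638, -0.2078, 0.1014]
orientation: [0.0, 0.742, 0.67, 0.0]
contact_force: [0.0, 0.4, 0.8]
grip_width: 0.8
grasp_force: 0.0
t 17.38 pos [ 0.4638 -0.2078  0.1014] head 84.21 zaxis [ 4.e-04 -2.e-04 -1.e+00] F [0.  0.4 0.8] w 0.8 g 0.0 
shift [-0.014 -0.029  0.073] turn -0.0016
```

```bash
python3 -m inch '{"increments":[0.2,-0.01,-0.03,0.05,0,0,0, 0.3,0,0,0,0,0,0, 0.36,0,0,0,0,0,0, 0.4,0,0,0,0,0,0, 0.44,0,0,0,0,0,0]}'; python3 -m inch '{"increments":[0.6,0,0,0,0,0,0, 0.8,0,0,0,0,0,0, 1,0,0,0,0,0,0, 1,0,0,0,0,0,0]}'
```

```text
t: 18.0
eef_pos: [0.4619, -0.2081, 0.0983]
orientation: [0.0, 0.742, 0.671, 0.0]
contact_force: [-1.2, -0.1, 4.5]
grip_width: 0.561
grasp_force: 12.1
t: 18.5
eef_pos: [0.4619, -0.2082, 0.0987]
orientation: [0.0, 0.742, 0.671, 0.0]
contact_force: [-3.7, 1.8, 15.9]
grip_width: 0.538
grasp_force: 58.9
```

```bash
python3 -m inch '{"increments":[1,0,0,-0.05,0,0,0, 1,0,0,-0.08,0,0,0, 1,0,0,-0.1,0,0,0, 1,0,0,0,0,0,0]}'; python3 -m inch '{"increments":[1,0,0,-0.15,0,0,0, 1,0,0,-0.2,0,0,0, 1,0,0,-0.2,0,0,0, 1,0,0,-0.2,0,0,0, 1,0,0,-0.2,0,0,0, 1,0,0,-0.2,0,0,0, 1,0,0,-0.1,0,0,0, 1,0,0,0,0,0,0]}'; python3 - <<'E'
from h import *
to(.462,-.2085,.19,84.3)
p=r.read_camera('scene')
cv2.imwrite('pics/c8.png',cv2.resize(p['img'][70:190,270:380,::-1],None,fx=5,fy=5,interpolation=cv2.INTER_CUBIC))
E
```

```text
t: 19.0
eef_pos: [0.4621, -0.2082, 0.1123]
orientation: [0.0, 0.742, 0.671, 0.0]
contact_force: [0.1, -0.3, -1.5]
grip_width: 0.539
grasp_force: 61.5
t: 20.0
eef_pos: [0.4619, -0.2082, 0.1872]
orientation: [0.0, 0.742, 0.671, 0.0]
contact_force: [-0.0, 0.1, -2.2]
grip_width: 0.534
grasp_force: 61.6
t 20.0 pos [ 0.4619 -0.2082  0.1872] head 84.21 zaxis [ 5.e-04 -3.e-04 -1.e+00] F [-0.   0.1 -2.2] w 0.534 g 61.6 
shift [-0.005  0.002 -0.047] turn -0.0015
```

View pics/c8.png

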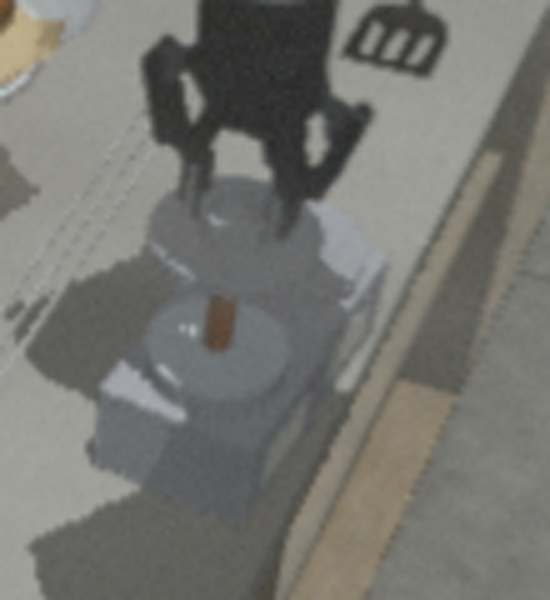

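The outer lid is held level at about (235,235). The inner lid stays seated with its knob at (220,320), about 30 mm below the skirt. I'll hand in the job.

```bash
python3 -m inch '{"increments":[1,0,0,0,0,0,0, 1,0,0,0,0,0,0]}'; python3 -c "
from workcell import r
print(r.finish_job())"
```

```text
t: 20.3
eef_pos: [0.4617, -0.208, 0.1865]
orientation: [-0.0, 0.742, 0.671, -0.0]
contact_force: [0.9, -0.2, -1.2]
grip_width: 0.537
grasp_force: 61.6
the job is handed in; nothing more can be done
None
```

The job is handed in at about 20 s of the 72 s allowed: the open tin is flush against the closed tin, the inner lid is seated, and the outer lid is held level about 30 mm above the knob; the tin push peaked at about 115 N, just under the 120 N wrist limit, and the hand-in returned no verdict.

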